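Try the new latch lock of a cupboard door

TASK

The cupboard door on its bearers has a new spring latch that needs trying. Take the key with the big round bow out of the key block, push it fully home into the lock cylinder (the pins are sticky, so push firmly and wiggle it a little), turn it about a quarter turn clockwise until the latch bolt is drawn in flush with the door's edge, and finish still gripping the key with the bolt held in, because the spring throws it out again when the key is let go. Leave the two keys with square bows where they stand in the block.

Things in the scene. Friction and masses are not known exactly. Their poses are not given: they have to be found in the camera images.
- door: Dark wooden cupboard door, 180 x 240 x 22 mm, fixed: lies flat on two 32 mm bearers, upper face 54 mm above the bench. Origin: its centre, at bench height; x across it (180 mm) from the lock edge (-x) to the hinged edge (+x), y along it. The lock cylinder stands upright in it at x = -50 mm, y = 0: steel rose 46 mm wide, then a rim of 31 mm diameter round a brass plug of 22 mm.
- keyway (a point): Centre of the plug's face, on its turning axis, 60 mm above the bench. Turns with the plug: z up, x along the keyway's width, y across. Keyway: vertical slot 13.6 (x) by 5.4 mm (y), 29 mm deep, mouth bevelled to 17.6 x 9.4 mm; runs along the door's y at the start. Two sticky sprung pins 7 and 17 mm down resist the blade with up to about 10 N, and resist turning until it is nearly home.
- lock_plug (a joint): Angle of the plug in rad: 0 = at rest, grows clockwise seen from above, stop at 1.6. A spring turns it back to 0 (0.03 N m at rest, 0.07 N m at 1.5, and 0.015 N m of friction). The blade has play in the keyway, so the plug lags 0 to 0.2 rad behind the key.
- latch_bolt (a joint): Brass latch bolt, 22 mm wide, under the door's lock edge (-x side of the door), driven by the plug: 0 = thrown, standing 12 mm out of the edge; grows by 8.5 mm per rad of the plug as the bolt is drawn in; 0.012 m = flush.
- key_block: Wooden block 160 x 38 x 36 mm with three slots in a row along its x, 50 mm apart, in which the keys stand upright, bows up. Fixed. Origin: centre of its underside. It may stand at either side of the door.
- round_key: The key to use: black round bow, a disc 36 mm across, 9 mm thick, centre at z = 21 mm, top at 39 mm; shoulder 22 x 9 x 6 mm; steel blade 12 x 4 mm, 28 mm long, tapering over the last 9 mm. Origin: centre of the shoulder's underside, 36 mm above the bench in the block, 60 mm when home in the lock; x along width, y across thickness, z up to the bow. Fits either way round. In any of the slots. 45 g.
- square_key_a: Key of another lock: black square bow 24 x 24 x 9 mm on the same shoulder, its top 30 mm above the origin; blade 16 mm wide, too wide for this lock. Same origin and axes. To be left where it stands.
- square_key_b: The same as square_key_a. To be left where it stands.
Not all that is in view belongs to the job. Leave any green or yellow look-alike of the round_key alone.

How it is judged:
By the outcome, as a careful person would: the job done as asked, in the order asked, and still so for the second after the job is handed in, while the arm keeps its last pose, push and grip.
It also fails if it takes over 45 s, if anything falls off the work surface, if the arm or the gripper's body presses on something with over 40 N, if the wrist force passes 120 N, or if a joint passes its speed limit or range.

ROBOT

A 6-joint arm with a two-finger parallel gripper is mounted at the origin on a cart in front of the work surface, level with it; the furniture and walls round the work are solid. World frame = base frame: x ahead of the robot, y to its left, z up, the work surface at z = 0. Lengths are in m, angles in rad, forces in N, time in s.
With the tool pointing down it reaches from about 0.375 to 0.975 m from the base axis. Payload 3.8 kg.
Tool frame: the origin (TCP) lies midway between the tips of the shut fingers; the grasp point (between the pads) lies 19 mm behind it; z points along the fingers, y is the line along which they close (so a half turn about z gives the same grasp; the last joint's range is limited). The gripper opens to 85 mm and grips with 20 to 120 N. Pads are 22 mm wide; open, the fingers measure 114 mm over their backs; the gripper's body (76 mm by 85 mm) begins 54 mm behind the grasp point. The pads swing forward as they close: fully open they stand 13 mm farther back than shut.
Start: joints at [1.084, 0.264, 1.604, -0, 1.274, -0.037], TCP at [0.293, 0.608, 0.201] pointing down, gripper open.
Joint ranges: [-2.63, 2.63], [-0.94, 2.18], [0.31, 2.57], [-1.31, 4.45], [0, 2.66], [-2.55, 2.55]. Speed limits (rad/s): [2.57, 2.57, 3.14, 3.14, 3.14, 3.14].

INTERFACE

Orientations are given as a rotation vector (axis times angle).
In Python, from workcell import status, read_camera, workorder, masks_of gives the robot as it stands.
- The arm moves only by the tool drive_tool, never from a script. Its argument "rows" is a list of rows, each a list of 7 numbers: the turn, a rotation vector about the tool's x, y, z in degrees, then the shift along the tool's x, y, z in m, then the opening, from 0 (shut) to 1 (fully open). In form: [[ax, ay, az, tx, ty, tz, claw], ...]. A call has 1 to 8 rows; each row shifts and turns the commanded pose from where the row before left it, along the tool's axes as they then stand; what a row does not reach is not made up. A row lasts 1/12 s, in which the tool goes at most 41.7 mm and 7.16 degrees, less where a joint would pass 70% of its speed; a pose out of reach is approached as far as the arm can. A call is refused whole if a number of a shift passes 0.0417 or a number of a turn 7.16, either way. A call with a gripper value outside its range is refused whole. The fingers move at their own pace and stop on an object; "force" is the grip in N (left out, the last holds). Time passes only in rows, so rows that do not move let the fingers close. It gives the time, the measured TCP pose, the force, the opening and the grip force at its end, in the units of the state.
- status.read_state(): the state, without advancing time (a new reading comes with each control period).
- read_camera(name): name is "side" or "top" or "wrist"; returns a dict with "color" (384x512x3 uint8, red, green, blue), "intrinsics" (3x3 intrinsics, pixels), "world_from_camera" (4x4, takes a point from camera to world coordinates); the wrist camera has in their place "mount" (4x4, takes a point from camera to tool coordinates, whose origin is the TCP and whose axes are the flange's). Camera axes: x right, y up, looking along -z (the intrinsics and any distortion apply to the point x, -y, -z); pixel columns grow to the right and rows downward; lengths in m; the calibration is good to about 2 mm. A picture is of the moment at which its call begins: read the wrist's pose just before it. There is no depth.
- workorder.finish_job(): hands the job in; it is judged then, once.
Trained networks look in a picture, given as the dict that the camera call returned (one of the last four; its "shot" number tells which), for a name from the list of things; names that differ only in an ending like _2 or _b are one class to them, and where a whole thing is asked for, a point or a joint stands for the part that bears it (a point fixed in the world has none). Each returns a list of dicts, best first, with "score" (0 to 1); they miss things now and then, are a little off and sometimes report something else, mostly with a low value. They report only what shows in the picture. A call takes as long as a camera call. They do not tell look-alikes from the thing itself.
- masks_of(picture, name): "mask" (384x512 bool, what is visible of it) and "bbox" ([left, top, right, bottom] in pixels, round what is visible of it).
The state is a dict: "time": time; "q": joint angles; "joint_vel": joint speeds; "joint_torque": joint torques, N m; "tool_pos": TCP position; "tcp_rot": TCP orientation; "wrist_force": force on the tool from outside, world axes, zero at the start; "torque": the same for the moment, N m; "width": opening from 0.0 (shut) to 1.0 (fully open); "grip_force": force on a finger pad.
Only numpy, scipy, OpenCV 4.12 (cv2) and the standard library are available. Lean on these libraries where they do the work, as an engineer would, in place of code of your own. Each camera call takes 0.05 s, during which the arm holds its last target. There are 200 camera calls.

## Working session

There is one attempt and no reset: what is moved stays moved. The work goes in short steps, Python scripts to look and compute and a tool call to move; the robot and the scene stay as the last step left them, time stands still between calls to the robot, and variables do not carry over. Pictures are saved under pics/ and viewed, at most 10 in all, crops included, and the job is handed in when it is done.

Besides the shell and the picture viewer there is one more tool, called after "Request:" as name([rows], argument=value, ...), one row to a line, values as JSON. drive_tool: Moves the arm, as the interface text tells. Its arguments: {"type":"object","properties":{"rows":{"type":"array"},"force":{"type":"number"}},"required":["rows"]}

```bash
ls; mkdir -p pics; cat > h.py <<'E'
import numpy as np, cv2
from scipy.spatial.transform import Rotation as R
from workcell import status, read_camera, workorder, masks_of
def shot(n,name):
    p=read_camera(n); cv2.imwrite(f'pics/{name}.png',p['color'][:,:,::-1]); return p
def ray(p,uv,T=None):
    T=np.array(p['world_from_camera'] if T is None else T); K=np.array(p['intrinsics'])
    d=np.linalg.inv(K)@[uv[0],uv[1],1]; d=np.array([d[0],-d[1],-d[2]])
    return T[:3,3],T[:3,:3]@d
def at_z(p,uv,z,T=None):
    o,d=ray(p,uv,T); return o+d*(z-o[2])/d[2]
def proj(p,X,T=None):
    T=np.array(p['world_from_camera'] if T is None else T); K=np.array(p['intrinsics'])
    c=T[:3,:3].T@(np.array(X)-T[:3,3]); u=K@[c[0],-c[1],-c[2]]; return u[:2]/u[2]
def wristT(p,s):
    M=np.eye(4); M[:3,:3]=R.from_rotvec(s['tcp_rot']).as_matrix(); M[:3,3]=s['tool_pos']; return M@np.array(p['mount'])
E
python3 - <<'E'
from h import *
s=status.read_state(); print(s)
t=shot('top','top'); d=shot('side','side')
print(t.keys()); print(t['intrinsics'],t['world_from_camera'])
for n in ['door','keyway','key_block','round_key','square_key_a','latch_bolt']:
  for p,k in((t,'top'),(d,'side')):
    print(k,n,[(round(m['score'],2),np.round(m['bbox']).tolist()) for m in masks_of(p,n)[:5]])
cv2.imwrite('pics/both.png',cv2.resize(np.vstack([t['color'],d['color']])[:,:,::-1],None,fx=.78,fy=.78))
E
```

```text
pics
{'time': 0.0, 'q': array([ 1.08407834e+00,  2.64754782e-01,  1.60538820e+00,  4.93926965e-05,
        1.27368095e+00, -3.68866171e-02]), 'joint_vel': array([ 5.41224947e-04,  1.34779767e-03,  3.34741881e-05,  6.56074112e-04,
       -6.85414306e-04, -6.23066365e-04]), 'joint_torque': array([ 3.93174778e-04, -5.15101647e+01, -3.67311394e+01, -2.00368372e-04,
        1.27801899e-02, -2.23506180e-05]), 'tool_pos': array([0.29310325, 0.60715648, 0.19995333]), 'tcp_rot': array([-0.70053394, -3.06185084,  0.00336558]), 'wrist_force': array([ 0.12423124, -0.10931004, -0.85673813]), 'torque': array([0.07041348, 0.04536505, 0.00596911]), 'grip_force': 0.0, 'width': 0.9987742022233912}
dict_keys(['color', 'intrinsics', 'world_from_camera', 'shot'])
[[428.61212755   0.         254.73573675]
 [  0.         428.61212755 196.39377793]
 [  0.           0.           1.        ]] [[ 0.00761267  0.98984201 -0.14196772  0.36038322]
 [-0.99993477  0.00632643 -0.00950925 -0.07769446]
 [-0.00851451  0.14203085  0.98982561  1.41097419]
 [ 0.          0.          0.          1.        ]]
top door [(0.85, [229.0, 165.0, 311.0, 229.0])]
side door [(0.83, [228.0, 183.0, 305.0, 236.0])]
top keyway []
side keyway []
top key_block [(0.85, [341.0, 183.0, 357.0, 234.0])]
side key_block [(0.63, [246.0, 253.0, 318.0, 287.0])]
top round_key [(0.59, [200.0, 182.0, 217.0, 195.0]), (0.49, [198.0, 225.0, 211.0, 242.0])]
side round_key [(0.73, [252.0, 255.0, 269.0, 268.0]), (0.59, [204.0, 186.0, 222.0, 194.0])]
top square_key_a []
side square_key_a [(0.55, [298.0, 248.0, 309.0, 261.0]), (0.43, [277.0, 252.0, 291.0, 263.0])]
top latch_bolt []
side latch_bolt []
```

View pics/both.png

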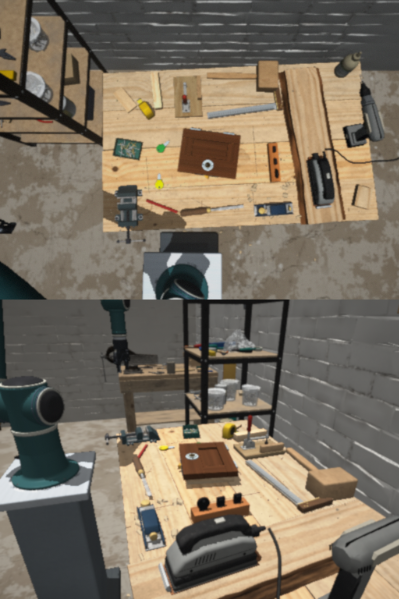

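The composite shows the door at top (270,197), the orange key block at top (349,208), and green and yellow look-alikes at top (208,188) and (204,233). I'll enlarge the block and the lock.

```bash
python3 - <<'E'
from h import *
t=cv2.imread('pics/top.png'); d=cv2.imread('pics/side.png')
a=cv2.resize(t[155:245,220:370],None,fx=5,fy=5,interpolation=cv2.INTER_CUBIC)[:,:800][:290*2]
a=cv2.resize(t[155:245,220:370],(500,300),interpolation=cv2.INTER_CUBIC)
b=cv2.resize(d[175:295,200:350],(375,300),interpolation=cv2.INTER_CUBIC)
a2=cv2.resize(t[178:240,335:365],(145,300),interpolation=cv2.INTER_CUBIC)
cv2.imwrite('pics/c1.png',np.vstack([np.hstack([a,a2]),np.hstack([b,np.zeros((300,270,3),np.uint8)])]))
T=read_camera('top')
m=masks_of(T,'key_block')[0]['mask'].astype(np.uint8)
r=cv2.minAreaRect(np.argwhere(m)[:,::-1].astype(np.float32)); print(r)
bx=cv2.boxPoints(r)
for q in bx: print('block',q,at_z(T,q,.036))
print('c',at_z(T,r[0],.03))
m=masks_of(T,'door')[0]['mask'].astype(np.uint8)
r=cv2.minAreaRect(np.argwhere(m)[:,::-1].astype(np.float32)); print(r)
for q in cv2.boxPoints(r): print('door',q,at_z(T,q,.054))
E
```

```text
((349.8218994140625, 207.1710662841797), (48.27339553833008, 14.403034210205078), 87.33700561523438)
block [341.50674 183.39503] [ 0.60206358 -0.34612078  0.036     ]
block [355.8942  182.72585] [ 0.60455603 -0.39283447  0.036     ]
block [358.13705 230.9471 ] [ 0.4480983  -0.39594756  0.036     ]
block [343.7496  231.61629] [ 0.44563567 -0.34998017  0.036     ]
c [ 0.52517474 -0.37251645  0.03      ]
((267.6035461425781, 196.98902893066406), (75.98821258544922, 60.67765808105469), 6.483073711395264)
door [226.42686 222.84395] [0.4696731  0.02450035 0.054     ]
door [233.27794 162.5543 ] [0.66520866 0.00563527 0.054     ]
door [308.7802  171.13411] [ 0.63834774 -0.23818076  0.054     ]
door [301.92914 231.42375] [ 0.44419109 -0.21457098  0.054     ]
```

View pics/c1.png

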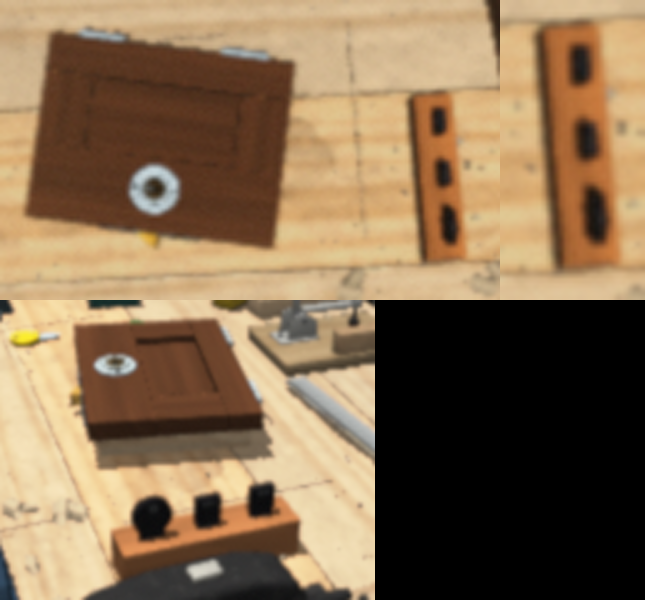

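Candidates: black round bow at side (260,261); the green one at top (208,188) and the yellow one at top (204,233) are loose look-alikes on the bench. Only the first is black, has a disc-shaped bow and stands in the block. It is in the slot nearest the robot, so that's the key.

```bash
cat >> h.py <<'E'
def go(target,yawx=None):
    """print tool-frame shift to world target, and the tool z turn (deg) so that tool x has world yaw yawx (mod 180)"""
    s=status.read_state(); Rm=R.from_rotvec(s['tcp_rot']).as_matrix()
    print('t',round(s['time'],2),'pos',s['tool_pos'].round(4),'q1,q6',s['q'][[0,5]].round(3),'toolx yaw',np.degrees(np.arctan2(Rm[1,0],Rm[0,0])).round(2),'z',Rm[:,2].round(4))
    print('shift tool',(Rm.T@(np.array(target)-s['tool_pos'])).round(4))
E
python3 - <<'E'
from h import *
t=read_camera('top')
print('lock',at_z(t,(266.2,211.4),.06), 'key',at_z(t,(220+449/3.333,155+224/3.333),.06))
w=shot('wrist','w0'); print(w['intrinsics'],w['mount'])
go([.5,-.1,.28])
E
```

```text
lock [ 0.50636037 -0.10139754  0.06      ] key [ 0.47400014 -0.38035847  0.06      ]
[[339.95568056   0.         260.16239073]
 [  0.         339.95568056 198.36771834]
 [  0.           0.           1.        ]] [[ 1.78770344e-04  9.58846972e-01  2.83923321e-01  7.28122670e-02]
 [ 9.99999629e-01  6.77487127e-05 -8.58439258e-04  3.99282197e-04]
 [-8.42347323e-04  2.83923369e-01 -9.58846604e-01 -1.72997545e-01]
 [ 0.00000000e+00  0.00000000e+00  0.00000000e+00  1.00000000e+00]]
t 0.95 pos [0.2935 0.6078 0.2013] q1,q6 [ 1.084 -0.037] toolx yaw 154.23 z [ 0. -0. -1.]
shift tool [-0.4937 -0.5477 -0.0787]
```

Request:
drive_tool([
  [0,0,0,-0.027,-0.03,-0.005,1],
  [0,0,0,-0.027,-0.03,-0.005,1],
  [0,0,0,-0.027,-0.03,-0.005,1],
  [0,0,0,-0.027,-0.03,-0.005,1],
  [0,0,0,-0.027,-0.03,-0.005,1],
  [0,0,0,-0.027,-0.03,-0.005,1],
  [0,0,0,-0.027,-0.03,-0.005,1],
  [0,0,0,-0.027,-0.03,-0.005,1],
])

```text
time: 1.62
tool_pos: [0.3837, 0.296, 0.2418]
tcp_rot: [0.7, 3.062, 0.001]
wrist_force: [1.5, -0.5, 0.1]
width: 1.001
grip_force: 0.0
```

Request:
drive_tool([
  [0,0,0,-0.027,-0.03,0,1],
  [0,0,0,-0.027,-0.03,0,1],
  [0,0,0,-0.027,-0.03,0,1],
  [0,0,0,-0.027,-0.03,0,1],
  [0,0,0,-0.027,-0.03,0,1],
  [0,0,0,-0.027,-0.03,0,1],
  [0,0,0,-0.027,-0.03,0,1],
  [0,0,0,-0.027,-0.03,0,1],
])

```text
time: 2.28
tool_pos: [0.474, -0.0143, 0.2418]
tcp_rot: [0.7, 3.061, 0.0]
wrist_force: [0.7, -0.4, 0.1]
width: 0.995
grip_force: 0.0
```

Request:
drive_tool([
  [0,0,0,-0.027,-0.03,0,1],
  [0,0,0,-0.027,-0.03,0,1],
  [0,0,7,0,0,0.005,1],
  [0,0,7,0,0,0.005,1],
  [0,0,7,0,0,0.005,1],
  [0,0,7,0,0,0.005,1],
  [0,0,7,0,0,0.005,1],
  [0,0,7,0,0,0.005,1],
])

```text
time: 2.95
tool_pos: [0.4964, -0.0899, 0.2112]
tcp_rot: [1.76, 2.602, 0.0]
wrist_force: [0.2, -0.2, -0.3]
width: 1.001
grip_force: 0.0
```

Request:
drive_tool([
  [0,0,7,0,0,0.005,1],
  [0,0,7,0,0,0.005,1],
  [0,0,7,0,0,0,1],
  [0,0,7,0,0,0,1],
  [0,0,0,0,0,0,1],
])

```text
time: 3.37
tool_pos: [0.4963, -0.0897, 0.2013]
tcp_rot: [-2.334, -2.103, 0.0]
wrist_force: [-0.2, -0.0, -0.5]
width: 0.998
grip_force: 0.0
```

```bash
python3 - <<'E'
from h import *
s=status.read_state(); p=shot('wrist','w1'); T=wristT(p,s)
go([.4740,-.3804,.2])
print('pred lock px',proj(p,[.5064,-.1014,.06],T))
for n in ['lock_plug','keyway','door','latch_bolt']:
    print(n,[(round(m['score'],2),np.round(m['bbox']).tolist()) for m in masks_of(p,n)[:3]])
cv2.imwrite('pics/w1v.png',cv2.resize(cv2.imread('pics/w1.png'),(768,576)))
E
```

```text
t 3.42 pos [ 0.4964 -0.0897  0.2014] q1,q6 [-0.228 -0.13 ] toolx yaw 84.37 z [ 2.e-04 -1.e-04 -1.e+00]
shift tool [-0.2914  0.0063  0.0014]
pred lock px [272.28652447 188.9210973 ]
lock_plug [(0.75, [264.0, 178.0, 283.0, 200.0])]
keyway [(0.64, [259.0, 177.0, 284.0, 201.0])]
door [(0.96, [221.0, 55.0, 435.0, 297.0])]
latch_bolt [(0.46, [222.0, 173.0, 234.0, 189.0])]
```

View pics/w1v.png

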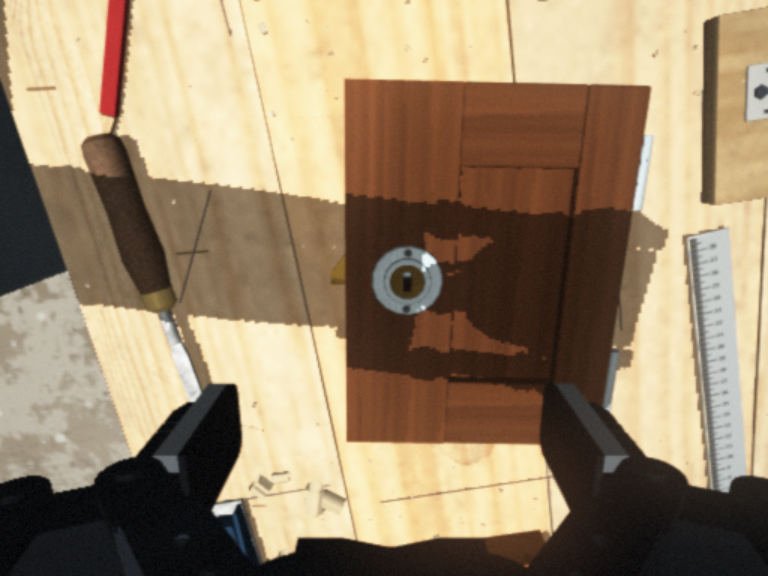

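The wrist view shows the rose at about (407,280), the slot vertical in the view, and the lock edge at u≈346 (2x1.5 scaled pixels). I'll refine that and move over the key at the same time.

```bash
python3 - <<'E'
from h import *
s=status.read_state(); p=read_camera('wrist'); T=wristT(p,s); im=p['color']
g=cv2.cvtColor(im,cv2.COLOR_RGB2GRAY)[155:220,235:308]; g=cv2.resize(g,None,fx=4,fy=4,interpolation=cv2.INTER_CUBIC)
c=cv2.HoughCircles(g,cv2.HOUGH_GRADIENT,1,20,param1=120,param2=30,minRadius=40,maxRadius=110); print(c)
for n in ['lock_plug','keyway']:
    m=masks_of(p,n)[0]['mask']; uv=np.argwhere(m)[:,::-1].mean(0); print(n,uv,at_z(p,uv,.06,T))
if c is not None:
    for q in c[0][:3]:
        uv=q[:2]/4+[235,155]; print('circ',uv,q[2]/4,at_z(p,uv,.057,T))
m=masks_of(p,'door')[0]['mask']
pts=np.array([(np.flatnonzero(m[r])[0],r) for r in list(range(70,160))+list(range(200,285))],np.float32)
l=cv2.fitLine(pts,cv2.DIST_HUBER,0,.01,.01).ravel(); a=at_z(p,l[2:]-l[:2]*80,.054,T);b=at_z(p,l[2:]+l[:2]*80,.054,T)
print('edge',a,b,'yaw',np.degrees(np.arctan2(*(b-a)[1::-1])))
for v in (60,294):
    r=np.flatnonzero(m[v]); print('row',v,r.min() if len(r) else None)
tp=np.array([(c,np.flatnonzero(m[:,c])[0]) for c in range(240,400)],np.float32); l=cv2.fitLine(tp,cv2.DIST_HUBER,0,.01,.01).ravel(); a=at_z(p,l[2:],.054,T);b=at_z(p,l[2:]+l[:2]*80,.054,T)
print('top edge yaw',np.degrees(np.arctan2(*(b-a)[1::-1])))
E
```

```text
[[[146.5 127.5  90.1]]]
lock_plug [270.89906103 187.81924883] [ 0.50542259 -0.10023651  0.06      ]
keyway [270.94629156 187.97953964] [ 0.50545335 -0.10039862  0.06      ]
circ [271.625 186.875] 22.525 [ 0.506225   -0.10016029  0.057     ]
edge [ 0.47450981 -0.02804027  0.054     ] [ 0.45436518 -0.19017444  0.054     ] yaw -97.08251410013919
row 60 230
row 294 231
top edge yaw -7.218621227822954
```

Request:
drive_tool([
  [0,0,0,-0.0365,0.001,0,1],
  [0,0,0,-0.0365,0.001,0,1],
  [0,0,0,-0.0365,0.001,0,1],
  [0,0,0,-0.0365,0.001,0,1],
  [0,0,0,-0.0365,0.001,0,1],
  [0,0,0,-0.0365,0.001,0,1],
  [0,0,0,-0.0365,0.001,0,1],
  [0,0,0,-0.0365,0,0,1],
])

```text
time: 4.48
tool_pos: [0.4736, -0.3828, 0.2013]
tcp_rot: [2.33, 2.107, 0.0]
wrist_force: [0.9, -0.2, 0.2]
width: 0.999
grip_force: 0.0
```

Request:
drive_tool([
  [0,0,7,0,0,0,1],
  [0,0,7,0,0,0,1],
  [0,0,7,0,0,0,1],
  [0,0,7,0,0,0,1],
  [0,0,7,0,0,0,1],
  [0,0,7,0,0,0,1],
  [0,0,7,0,0,0,1],
  [0,0,7,0,0,0,1],
])

```text
time: 5.15
tool_pos: [0.4739, -0.381, 0.2011]
tcp_rot: [-3.049, -0.757, 0.0]
wrist_force: [-0.2, 0.3, 0.8]
width: 1.0
grip_force: 0.0
```

Request:
drive_tool([
  [0,0,7,0,0,0,1],
  [0,0,7,0,0,0,1],
  [0,0,7,0,0,0,1],
  [0,0,6,0,0,0,1],
  [0,0,0,0,0,0,1],
])

```text
time: 5.57
tool_pos: [0.474, -0.3809, 0.2012]
tcp_rot: [-3.141, -0.03, 0.0]
wrist_force: [0.0, -0.8, 0.5]
width: 1.0
grip_force: 0.0
```

```bash
python3 - <<'E'
from h import *
s=status.read_state(); p=shot('wrist','w2'); T=wristT(p,s); np.savez('w2.npz',T=T,K=p['intrinsics'])
go([.4740,-.3804,.2])
for n,z in [('round_key',.057),('square_key_a',.06),('key_block',.036)]:
    for m in masks_of(p,n)[:3]:
        r=cv2.minAreaRect(np.argwhere(m['mask'])[:,::-1].astype(np.float32))
        print(n,round(m['score'],2),np.round(m['bbox']).tolist(),'ctr',r[0],[at_z(p,q,z,T)[:2].round(4).tolist() for q in cv2.boxPoints(r)],at_z(p,r[0],z,T))
cv2.imwrite('pics/w2v.png',cv2.resize(cv2.imread('pics/w2.png'),(768,576)))
E
```

```text
t 5.62 pos [ 0.474  -0.381   0.2012] q1,q6 [-0.718  0.829] toolx yaw 1.37 z [-1.e-04  1.e-04 -1.e+00]
shift tool [ 0.0001 -0.0006  0.0012]
round_key 0.9 [258.0, 162.0, 267.0, 199.0] ctr (260.1848449707031, 178.4571990966797) [[0.4894, -0.3741], [0.4902, -0.3833], [0.4538, -0.3864], [0.453, -0.3769]] [ 0.47189454 -0.38014699  0.057     ]
square_key_a 0.84 [251.0, 113.0, 267.0, 142.0] ctr (258.0, 125.5) [[0.5335, -0.3725], [0.5337, -0.3815], [0.5097, -0.382], [0.5095, -0.3728]] [ 0.52174472 -0.37719351  0.06      ]
square_key_a 0.59 [251.0, 55.0, 260.0, 82.0] ctr (255.5, 66.0) [[0.584, -0.3693], [0.5842, -0.3786], [0.56, -0.3791], [0.5598, -0.3695]] [ 0.57212314 -0.37413874  0.06      ]
key_block 0.9 [234.0, 33.0, 280.0, 204.0] ctr (256.81707763671875, 117.6463394165039) [[0.601, -0.3534], [0.6028, -0.3909], [0.443, -0.4014], [0.4407, -0.3585]] [ 0.52734646 -0.3757805   0.036     ]
```

View pics/w2v.png

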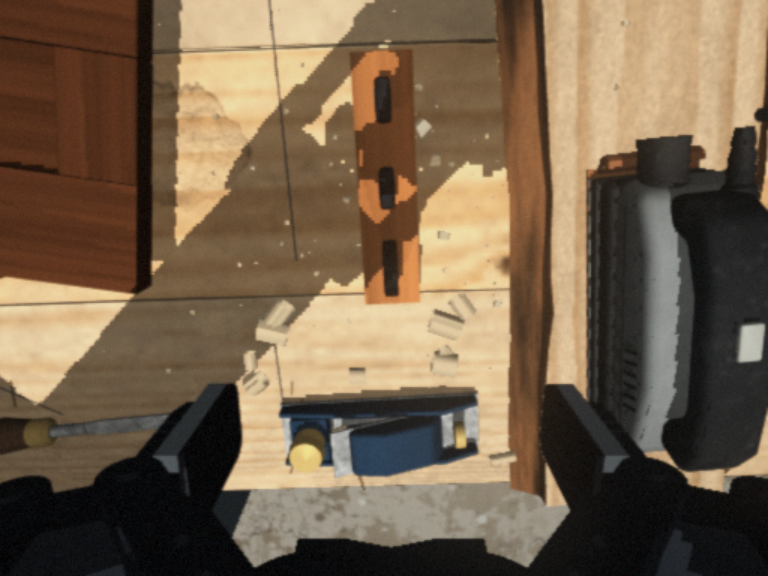

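Wrist picture: the keys sit at (382,100), (387,188) and (390,268). The last is the long, round-bow one, at world (0.472,-0.380). Its 36 mm extent and 50 mm spacing to its neighbours match the description. I'll descend with the gripper half open.

Request:
drive_tool([
  [0,0,-2.1,-0.002,-0.001,0.02,0.4],
  [0,0,0,0,0,0.02,0.4],
  [0,0,0,0,0,0.02,0.4],
  [0,0,0,0,0,0.02,0.4],
  [0,0,0,0,0,0.02,0.4],
  [0,0,0,0,0,0.015,0.4],
  [0,0,0,0,0,0,0.4],
  [0,0,0,0,0,0,0.4],
])

```text
time: 6.43
tool_pos: [0.4712, -0.3794, 0.0853]
tcp_rot: [-3.139, -0.093, 0.003]
wrist_force: [0.3, -0.3, -0.1]
width: 0.404
grip_force: 0.0
```

```bash
python3 - <<'E'
from h import *
go([.4718,-.3801,.041])
s=status.read_state(); p=shot('wrist','w3'); T=wristT(p,s); print(s['width'])
for m in masks_of(p,'round_key')[:2]:
    r=cv2.minAreaRect(np.argwhere(m['mask'])[:,::-1].astype(np.float32)); print(m['score'],m['bbox'],r,at_z(p,r[0],.057,T))
E
```

```text
t 6.43 pos [ 0.4712 -0.3794  0.0853] q1,q6 [-0.719  0.793] toolx yaw 3.39 z [-0.0019  0.0016 -1.    ]
shift tool [0.0006 0.0008 0.0443]
0.4035529441475368
0.6 [254.8, 190.5, 272.3, 244.4] ((264.0, 216.5), (55.0, 16.0), 90.0) [ 0.47177921 -0.38095144  0.057     ]
```

View pics/w3.png

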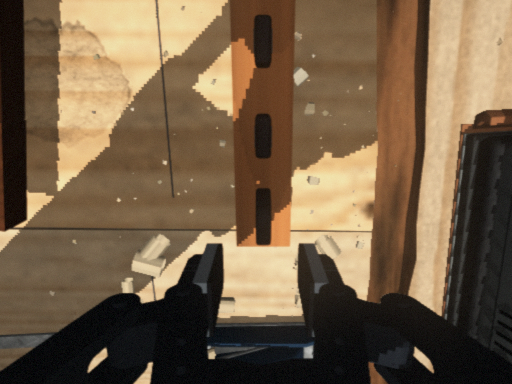

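The key (263,216) is lined up between the fingers (212,255 and 312,255). Descending and gripping.

Request:
drive_tool([
  [0,0,0,0.0005,0.001,0.02,0.4],
  [0,0,0,0,0,0.02,0.4],
  [0,0,0,0,0,0.004,0.4],
  [0,0,0,0,0,0,0.4],
  [0,0,0,0,0,0,0.4],
])

```text
time: 6.95
tool_pos: [0.4731, -0.3815, 0.0435]
tcp_rot: [3.139, 0.091, 0.002]
wrist_force: [-0.7, 0.1, 0.0]
width: 0.398
grip_force: 0.0
```

Request:
drive_tool([
  [0,0,0,0,0,0,0],
  [0,0,0,0,0,0,0],
  [0,0,0,0,0,0,0],
  [0,0,0,0,0,0,0],
  [0,0,0,0,0,0,0],
  [0,0,0,0,0,0,0],
], force=90)

```text
time: 7.45
tool_pos: [0.4729, -0.3796, 0.0433]
tcp_rot: [-3.138, -0.09, -0.001]
wrist_force: [-1.2, 8.7, 8.3]
width: -0.003
grip_force: 5.4
```

```bash
python3 - <<'E'
from h import *
p=shot('wrist','w4'); s=status.read_state(); d=shot('side','s4'); print(s['width'],s['grip_force'],s['wrist_force'])
cv2.imwrite('pics/c4.png',np.hstack([p['color'][150:,130:400],cv2.resize(d['color'][215:305,220:340],(312,234))])[:,:,::-1])
E
```

```text
-0.0009879318728397252 6.214917821398558 [-0.3550392  10.78728603 11.00166701]
```

View pics/c4.png

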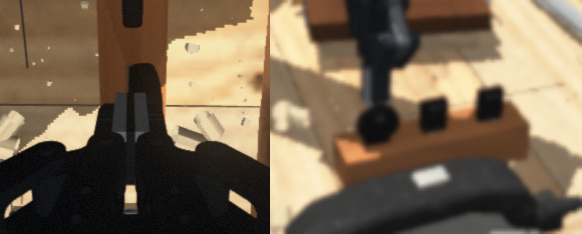

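```bash
python3 - <<'E'
from h import *
a=cv2.imread('pics/w4.png')[185:305,205:325]; b=cv2.imread('pics/s4.png')[225:290,240:320]
f=lambda x,s:cv2.resize(cv2.convertScaleAbs(x,alpha=1.8,beta=25),s,interpolation=cv2.INTER_CUBIC)
cv2.imwrite('pics/c5.png',np.hstack([f(a,(400,400)),f(b,(400,400*80//80*65//80+75))]))
E
```

```text
(no output)
```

View pics/c5.png

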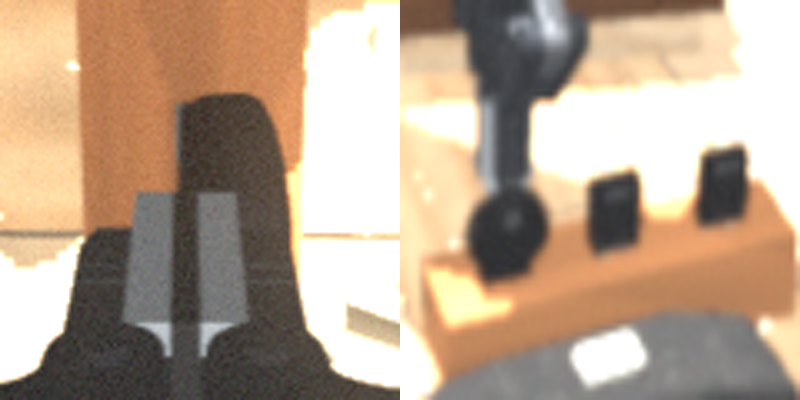

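The fingers have shut on the near (+y) side of the bow instead of straddling it: the key shows to the right of the pads at (274,215). I'll back off sideways and up, then look again.

Request:
drive_tool([
  [0,0,0,0,-0.003,0,0],
  [0,0,0,0,-0.003,0,0],
  [0,0,0,0,0,-0.01,0],
  [0,0,0,0,0,-0.02,0],
  [0,0,0,0,0.003,-0.03,0.4],
  [0,0,0,0,0.003,-0.02,0.4],
  [0,0,0,0,0,0,0.4],
  [0,0,0,0,0,0,0.4],
])

```text
time: 8.22
tool_pos: [0.4736, -0.3826, 0.1247]
tcp_rot: [3.137, 0.091, 0.005]
wrist_force: [0.3, 0.2, -0.7]
width: 0.399
grip_force: 0.0
```

```bash
python3 - <<'E'
from h import *
s=status.read_state(); p=shot('wrist','w6'); T=wristT(p,s); print(s['width'],s['tool_pos'],s['wrist_force'],s['tcp_rot'])
for n,z in [('round_key',.057),('square_key_a',.06),('key_block',.036)]:
    for m in masks_of(p,n)[:3]:
        r=cv2.minAreaRect(np.argwhere(m['mask'])[:,::-1].astype(np.float32))
        print(n,round(m['score'],2),np.round(m['bbox']).tolist(),'rect',r,at_z(p,r[0],z,T))
E
```

```text
0.39922414269524986 [ 0.4736158  -0.38260384  0.12472501] [ 0.33429397  0.16839283 -0.73093387] [3.13679549 0.09070069 0.00490128]
round_key 0.79 [254.0, 182.0, 268.0, 229.0] rect ((259.0, 202.0), (48.0, 14.0), 90.0) [ 0.47166481 -0.3812959   0.057     ]
square_key_a 0.62 [247.0, 116.0, 266.0, 154.0] rect ((256.5, 133.5), (37.0, 15.0), 90.0) [ 0.52184181 -0.37670324  0.06      ]
square_key_a 0.6 [246.0, 37.0, 264.0, 78.0] rect ((256.0, 55.5), (41.0, 16.0), 90.0) [ 0.571733   -0.37363312  0.06      ]
key_block 0.97 [231.0, 16.0, 286.0, 231.0] rect ((255.99996948242188, 120.99998474121094), (215.99996948242188, 53.99999237060547), 90.0) [ 0.52877491 -0.37576458  0.036     ]
```

View pics/w6.png

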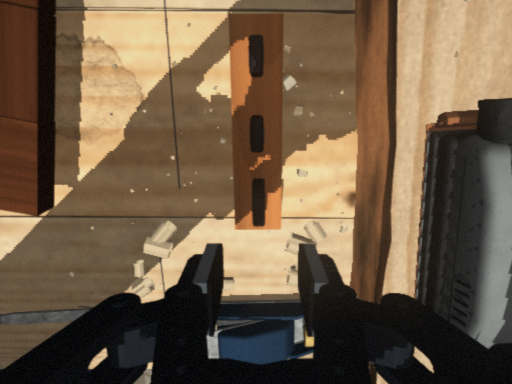

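The key stands back in place at (259,202), world (0.472,-0.381). From the pictures, the finger gap in pixels and its image row put the fingertips at tool z about -0.032 when shut. So the real tips end about 30 mm short of the reported TCP. That explains the fingers closing on top of the bow (force up and +y). I'll descend further in guarded steps.

Request:
drive_tool([
  [0,0,0,-0.001,-0.001,0.025,0.4],
  [0,0,0,-0.001,0,0.025,0.4],
  [0,0,0,0,0,0.025,0.4],
  [0,0,0,0,0,0.008,0.4],
  [0,0,0,0,0,0.002,0.4],
  [0,0,0,0,0,0.002,0.4],
  [0,0,0,0,0,0.002,0.4],
  [0,0,0,0,0,0,0.4],
])

```text
time: 9.08
tool_pos: [0.4713, -0.3809, 0.0345]
tcp_rot: [3.139, 0.091, 0.002]
wrist_force: [-0.2, -0.5, -0.5]
width: 0.398
grip_force: 0.0
```

Request:
drive_tool([
  [0,0,0,0,0,0.003,0.4],
  [0,0,0,0,0,0.003,0.4],
  [0,0,0,0,0,0,0.4],
])

```text
time: 9.33
tool_pos: [0.4705, -0.3801, 0.0274]
tcp_rot: [3.14, 0.091, 0.0]
wrist_force: [-1.0, 0.2, 0.1]
width: 0.399
grip_force: 0.0
```

There's no contact at TCP z 0.027, which confirms the shorter fingers. Continuing down to about 0.012.

Request:
drive_tool([
  [0,0,0,0.001,0,0.004,0.4],
  [0,0,0,0,0,0.004,0.4],
  [0,0,0,0,0,0.004,0.4],
  [0,0,0,0,0,0.002,0.4],
  [0,0,0,0,0,0,0.4],
])

```text
time: 9.75
tool_pos: [0.4708, -0.3795, 0.0122]
tcp_rot: [-3.139, -0.091, 0.002]
wrist_force: [0.1, -0.3, -0.3]
width: 0.396
grip_force: 0.0
```

Request:
drive_tool([
  [0,0,0,0,0,0,0.2],
  [0,0,0,0,0,0,0],
  [0,0,0,0,0,0,0],
  [0,0,0,0,0,0,0],
  [0,0,0,0,0,0,0],
], force=40)

```text
time: 10.17
tool_pos: [0.4715, -0.3801, 0.0134]
tcp_rot: [3.14, 0.091, 0.0]
wrist_force: [0.6, 0.2, -0.9]
width: 0.099
grip_force: 41.7
```

Gripped: the width is 0.099 of 85 mm, so 8.4 mm on a 9 mm bow. Lifting straight out.

Request:
drive_tool([
  [0,0,0,0,0,0,0],
  [0,0,0,0,0,0,0],
  [0,0,0,0,0,-0.005,0],
  [0,0,0,0,0,-0.015,0],
  [0,0,0,0,0,-0.02,0],
  [0,0,0,0,0,-0.025,0],
  [0,0,0,0,0,-0.025,0],
  [0,0,0,0,0,0,0],
], force=100)

```text
time: 10.83
tool_pos: [0.4747, -0.3828, 0.1098]
tcp_rot: [3.134, 0.091, 0.011]
wrist_force: [0.9, -0.4, 0.5]
width: 0.085
grip_force: 98.7
```

Request:
drive_tool([
  [0,0,0,0.0064,-0.0347,0,0],
  [0,0,0,0.0064,-0.0347,0,0],
  [0,0,0,0.0064,-0.0347,0,0],
  [0,0,0,0.0064,-0.0347,0,0],
  [0,0,0,0.0064,-0.0347,0,0],
  [0,0,0,0.0064,-0.0347,0,0],
  [0,0,0,0.0064,-0.0347,0,0],
  [0,0,0,0.0064,-0.0347,0,0],
])

```text
time: 11.5
tool_pos: [0.5059, -0.0981, 0.103]
tcp_rot: [-3.14, -0.091, 0.001]
wrist_force: [0.6, 0.3, -0.3]
width: 0.087
grip_force: 98.7
```

Request:
drive_tool([
  [0,0,-7,0,0,0,0],
  [0,0,-7,0,0,0,0],
  [0,0,-7,0,0,0,0],
  [0,0,-7,0,0,0,0],
  [0,0,-7,0,0,0,0],
  [0,0,-7,0,0,0,0],
  [0,0,-7,0,0,0,0],
  [0,0,-7,0,0,0,0],
])

```text
time: 12.17
tool_pos: [0.506, -0.0997, 0.1029]
tcp_rot: [-2.725, -1.563, 0.001]
wrist_force: [0.1, 0.2, -1.0]
width: 0.091
grip_force: 98.8
```

Request:
drive_tool([
  [0,0,-7,0,0,0,0],
  [0,0,-7,0,0,0,0],
  [0,0,-7,0,0,0,0],
  [0,0,-2.4,0,0,0,0],
  [0,0,0,0,0,0,0],
])

```text
time: 12.58
tool_pos: [0.506, -0.0998, 0.1029]
tcp_rot: [-2.356, -2.077, 0.001]
wrist_force: [-0.1, 0.5, 0.0]
width: 0.087
grip_force: 98.8
```

```bash
python3 - <<'E'
from h import *
s=status.read_state(); p=shot('wrist','w7'); T=wristT(p,s); print(s['width'],s['grip_force'],s['wrist_force'])
go([.5058,-.1003,.1])
for n,z in [('round_key',s['tool_pos'][2]+.044),('lock_plug',.06),('door',.054)]:
    for m in masks_of(p,n)[:2]:
        r=cv2.minAreaRect(np.argwhere(m['mask'])[:,::-1].astype(np.float32))
        print(n,round(m['score'],2),np.round(m['bbox']).tolist(),'rect',r,at_z(p,r[0],z,T))
t=shot('top','t7')
for m in masks_of(t,'round_key')[:4]: print('top',round(m['score'],2),m['bbox'])
a=p['color'][130:330,170:350]; cv2.imwrite('pics/c7.png',cv2.resize(a,None,fx=3,fy=3,interpolation=cv2.INTER_CUBIC)[:,:,::-1])
E
```

```text
0.08723287595454383 98.76991152763367 [-0.12351453  0.50566116  0.03439658]
t 12.63 pos [ 0.506  -0.0998  0.1029] q1,q6 [-0.243 -0.115] toolx yaw 82.66 z [-6.e-04  2.e-04 -1.e+00]
shift tool [-0.0005 -0.0002  0.0029]
round_key 0.65 [248.0, 227.0, 276.0, 322.0] rect ((260.5, 273.0), (92.0, 23.0), 90.0) [ 0.50598809 -0.09798869  0.14687804]
lock_plug 0.77 [248.0, 198.0, 276.0, 226.0] rect ((260.0, 211.5), (29.0, 32.0), 90.0) [ 0.50545967 -0.09982389  0.06      ]
door 0.78 [191.0, 16.0, 497.0, 356.0] rect ((344.49993896484375, 184.49996948242188), (304.99993896484375, 340.99993896484375), 0.0) [ 0.56396852 -0.0899562   0.054     ]
top 0.68 [198.0, 225.0, 211.7, 240.3]
```

View pics/c7.png

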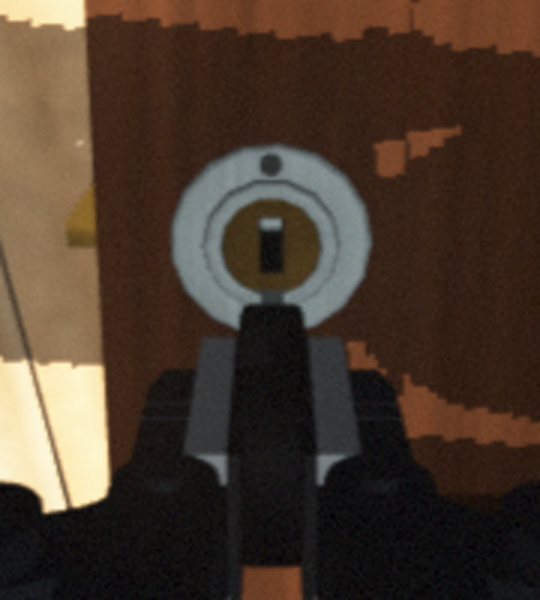

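The bow is held squarely between the pads (col 271) and the blade tip is at (272,298). The slot at (270,245) is in line across the pads. I'll check the offset along the key's width by predicting silhouette rows.

```bash
python3 - <<'E'
from h import *
p=read_camera('wrist'); s=status.read_state(); M=np.array(p['mount'])
a=np.linspace(0,2*np.pi,200)
for c in (0,.001,.002):
    d=[proj(p,[c+.018*np.cos(t),y,-.044+.018*np.sin(t)],M) for t in a for y in (-.0045,.0045)]
    d=np.array(d); print(c,'disc rows',d[:,1].min().round(1),d[:,1].max().round(1),'cols at top',d[d[:,1]<d[:,1].min()+3][:,0].min().round(1),d[d[:,1]<d[:,1].min()+3][:,0].max().round(1),
     'blade tip x+2,+6',[proj(p,[c+x,0,z],M).round(1).tolist() for x,z in((.002,.005),(.006,-.004),(.011,-.023))])
im=cv2.cvtColor(p['color'],cv2.COLOR_RGB2GRAY)
print(im[200:245,260:262].mean(1).astype(int).tolist())
T=wristT(p,s)
hsv=im[155:235,215:310]
for u,v in [(260.4,211.3)]: print(at_z(p,(u,v),.057,T))
for r in (203,219.7): print('slot row',r,at_z(p,(260.2,r),.06,T))
E
```

```text
0 disc rows 234.1 321.9 cols at top 250.2 272.1 blade tip x+2,+6 [[260.8, 229.5], [260.9, 228.8], [261.0, 233.7]]
0.001 disc rows 232.0 319.8 cols at top 250.1 272.1 blade tip x+2,+6 [[260.8, 227.9], [260.9, 227.0], [261.0, 231.8]]
0.002 disc rows 229.8 317.6 cols at top 250.1 272.1 blade tip x+2,+6 [[260.8, 226.2], [260.9, 225.3], [261.0, 229.8]]
[54, 61, 86, 127, 139, 113, 58, 26, 21, 15, 17, 15, 10, 14, 14, 16, 15, 10, 14, 20, 30, 52, 53, 52, 53, 56, 59, 56, 56, 56, 49, 31, 18, 10, 18, 14, 18, 17, 13, 16, 15, 14, 17, 15, 17]
[ 0.50603779 -0.10097426  0.057     ]
slot row 203 [ 0.50676973 -0.09417261  0.06      ]
slot row 219.7 [ 0.50527082 -0.10589135  0.06      ]
```

Request:
drive_tool([
  [0,0,0,-0.0018,0,0.01,0],
  [0,0,0,0,0,0.015,0],
  [0,0,0,0,0,0.009,0],
  [0,0,0,0,0,0,0],
  [0,0,0,0,0,0.003,0],
  [0,0,0,0,0,0.003,0],
  [0,0,0,0,0,0.002,0],
  [0,0,0,0,0,0,0],
])

```text
time: 13.6
tool_pos: [0.5062, -0.1017, 0.0612]
tcp_rot: [2.358, 2.076, -0.0]
wrist_force: [-0.7, 0.5, 0.0]
width: 0.09
grip_force: 98.8
```

Request:
drive_tool([
  [0,0,0,0,0,0.003,0],
  [0,0,0,0,0,0.003,0],
  [0,0,0,0,0,0.003,0],
  [0,0,0,0,0,0,0],
])

```text
time: 13.93
tool_pos: [0.506, -0.1025, 0.0526]
tcp_rot: [2.357, 2.076, -0.002]
wrist_force: [-1.1, -2.6, 0.9]
width: 0.088
grip_force: 99.0
```

Request:
drive_tool([
  [0,0,0,-0.0005,0,0.003,0],
  [0,0,0,0,0,0.003,0],
  [0,0,1.5,0,0,0.003,0],
  [0,0,-3,0,0,0.002,0],
  [0,0,1.5,0,0,0.002,0],
  [0,0,0,0,0,0,0],
])

```text
time: 14.43
tool_pos: [0.5062, -0.1028, 0.0399]
tcp_rot: [2.358, 2.075, -0.001]
wrist_force: [-2.6, -2.7, 4.4]
width: 0.087
grip_force: 99.6
```

Request:
drive_tool([
  [0,0,1.5,0,0,0.002,0],
  [0,0,-3,0,0,0.002,0],
  [0,0,3,0,0,0.002,0],
  [0,0,-3,0,0,0.002,0],
  [0,0,1.5,0,0,0.001,0],
  [0,0,0,0,0,0,0],
])

```text
time: 14.93
tool_pos: [0.5064, -0.1028, 0.0367]
tcp_rot: [-2.358, -2.076, 0.002]
wrist_force: [-20.9, 1.7, 46.2]
width: 0.088
grip_force: 106.2
```

It's home: 46 N at TCP z 0.0367, where 0.037 was expected. I'll ease the push to about 20 N and turn clockwise.

Request:
drive_tool([
  [0,0,0,0,0,-0.002,0],
  [0,0,0,0,0,-0.001,0],
  [0,0,0,0,0,0,0],
])

```text
time: 15.18
tool_pos: [0.5063, -0.1028, 0.0369]
tcp_rot: [2.357, 2.076, -0.001]
wrist_force: [-12.0, -0.5, 26.0]
width: 0.088
grip_force: 102.9
```

```bash
python3 - <<'E'
from h import *
s=status.read_state(); print(s['wrist_force'],s['torque'],s['tool_pos'])
E
```

```text
[-12.03166408  -0.52628559  25.98023344] [-0.05049828  2.18854084  0.07448284] [ 0.5063034  -0.10276409  0.03685848]
```

Request:
drive_tool([
  [0,0,4,0,0,0,0],
  [0,0,4,0,0,0,0],
  [0,0,5,0,0,0,0],
  [0,0,5,0,0,0,0],
  [0,0,5,0,0,0,0],
  [0,0,5,0,0,0,0],
  [0,0,0,0,0,0,0],
])

```text
time: 15.77
tool_pos: [0.5054, -0.1028, 0.0368]
tcp_rot: [-2.792, -1.44, 0.004]
wrist_force: [-13.8, -0.2, 28.6]
width: 0.09
grip_force: 103.3
```

```bash
python3 - <<'E'
from h import *
s=status.read_state(); print(s['wrist_force'],s['torque'],s['tool_pos'],s['width'],s['grip_force']); go([.5062,-.1005,.036])
p=shot('wrist','w8')
for n in ['latch_bolt','lock_plug','round_key']:
    for m in masks_of(p,n)[:2]: print(n,round(m['score'],2),np.round(m['bbox']).tolist(),m['mask'].sum())
E
```

```text
[-13.79539039  -0.24476552  28.58527519] [-0.11367971  2.59149195  0.06234521] [ 0.50544795 -0.10280338  0.03682978] 0.0895147545264448 103.34848880767822
t 15.77 pos [ 0.5054 -0.1028  0.0368] q1,q6 [-0.248  0.372] toolx yaw 54.56 z [-2.2e-03 -9.0e-04 -1.0e+00]
shift tool [ 0.0023 -0.0007  0.0008]
lock_plug 0.64 [240.0, 232.0, 279.0, 241.0] 153
round_key 0.96 [251.0, 236.0, 275.0, 318.0] 1772
```

Request:
drive_tool([
  [0,0,7,0,-0.0007,0,0],
  [0,0,7,0,-0.0006,0,0],
  [0,0,7,0,-0.0003,0,0],
  [0,0,7,0,-0.0003,0,0],
  [0,0,7,0,-0.0003,0,0],
  [0,0,7,0,-0.0003,0,0],
  [0,0,7,0,-0.0003,0,0],
  [0,0,0,0,0,0,0],
])

```text
time: 16.63
tool_pos: [0.5044, -0.1018, 0.0369]
tcp_rot: [3.135, 0.151, -0.002]
wrist_force: [-13.5, -3.6, 26.4]
width: 0.086
grip_force: 103.1
```

Request:
drive_tool([
  [0,0,5,0,-0.0002,0,0],
  [0,0,5,0,-0.0002,0,0],
  [0,0,5,0,-0.0002,0,0],
  [0,0,2,0,0,0,0],
  [0,0,2,0,0,0,0],
  [0,0,0,0,0,0,0],
])

```text
time: 17.13
tool_pos: [0.5049, -0.1008, 0.0369]
tcp_rot: [3.118, -0.364, 0.001]
wrist_force: [-11.0, -2.8, 25.9]
width: 0.088
grip_force: 103.0
```

```bash
python3 - <<'E'
from h import *
s=status.read_state(); print(s['wrist_force'],s['torque'],s['width'],s['grip_force']); go([.5066,-.1004,.036])
p=shot('wrist','w9'); t=shot('top','t9'); d=shot('side','s9')
for k,q in (('w',p),('t',t),('s',d)):
  for n in ['latch_bolt','lock_plug','round_key']:
    for m in masks_of(q,n)[:2]: print(k,n,round(m['score'],2),np.round(m['bbox']).tolist(),m['mask'].sum())
f=lambda x,s:cv2.resize(x,s,interpolation=cv2.INTER_CUBIC)
t0=cv2.imread('pics/top.png'); s0=cv2.imread('pics/side.png'); tt=t['color'][:,:,::-1]; dd=d['color'][:,:,::-1]
c=lambda x:f(x[205:240,235:295],(400,233)); e=lambda x:f(x[180:240,215:285],(300,257))
cv2.imwrite('pics/c9.png',np.vstack([np.hstack([c(t0),c(tt)]),np.hstack([e(s0),e(dd),np.zeros((257,200,3),np.uint8)])]))
E
```

```text
[-10.95158213  -2.75814792  25.90387744] [-0.49151137  2.16606716  0.07603584] 0.08841808865430699 102.95438289642334
t 17.13 pos [ 0.5049 -0.1008  0.0369] q1,q6 [-0.244  1.561] toolx yaw -13.31 z [ 2.0e-04 -2.1e-03 -1.0e+00]
shift tool [ 0.0016 -0.0008  0.0009]
w lock_plug 0.45 [245.0, 237.0, 281.0, 244.0] 82
w round_key 0.74 [250.0, 230.0, 276.0, 322.0] 1917
w round_key 0.62 [0.0, 322.0, 40.0, 379.0] 1021
t latch_bolt 0.71 [343.0, 184.0, 358.0, 231.0] 651
t round_key 0.5 [199.0, 223.0, 211.0, 241.0] 119
s round_key 0.57 [237.0, 189.0, 252.0, 194.0] 32
```

View pics/c9.png

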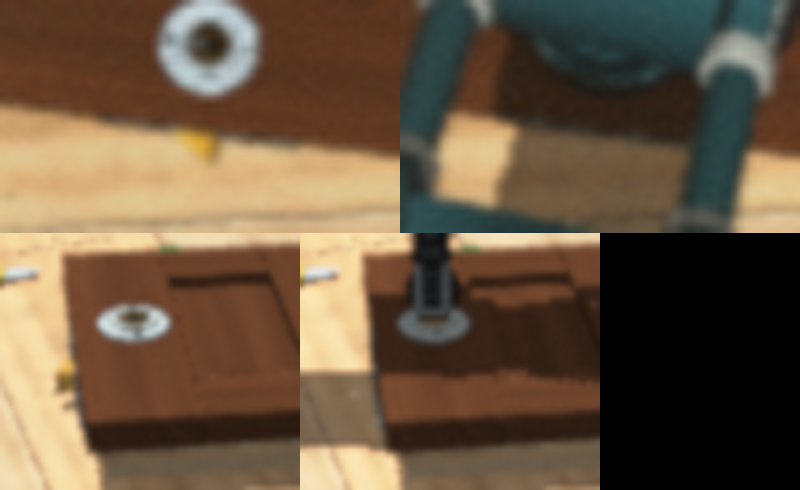

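After the turn (right-hand crops), the yellow bolt that stood out at (200,145) in the top crop and (65,375) in the side crop is gone. The key is turned 96° (1.68 rad). Even with the full 0.2 rad lag the plug is at or past 1.48 rad, so the bolt is drawn 12.5 mm or more. The key is home at z 0.037 and still gripped at 103 N. Letting it settle briefly, then handing in.

Request:
drive_tool([
  [0,0,1,0,0,0,0],
  [0,0,0,0,0,0,0],
  [0,0,0,0,0,0,0],
])

```text
time: 17.98
tool_pos: [0.5049, -0.1008, 0.0369]
tcp_rot: [3.115, -0.389, 0.001]
wrist_force: [-11.1, -1.9, 25.3]
width: 0.086
grip_force: 103.0
```

```bash
python3 - <<'E'
from h import *
go([.5066,-.1004,.036]); print(workorder.finish_job())
E
```

```text
t 17.98 pos [ 0.5049 -0.1008  0.0369] q1,q6 [-0.244  1.577] toolx yaw -14.22 z [ 2.0e-04 -2.2e-03 -1.0e+00]
shift tool [ 0.0015 -0.0008  0.0009]
the job is handed in; nothing more can be done
None
```

I handed the job in at about 18 s with the round-bow key fully home, turned about 97° clockwise and still gripped; the bolt no longer shows at the door's edge in the top or side view. My first grasp closed on top of the bow and pressed the key briefly; it stood back in place, and the second grasp held.

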